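# Make up the carving kit and the polishing kit

## Robot

A 7-joint arm with a two-finger parallel gripper is mounted at the origin on the work surface. World frame = base frame: x ahead of the robot, y to its left, z up, the work surface at z = 0. Lengths are in m, angles in rad, forces in N, time in s.
With the tool pointing down it reaches from about 0.4 to 0.85 m from the base axis. Payload 10.4 kg.
Tool frame: the origin (TCP) lies between the finger pads; the fingertips stand 14 mm ahead of it and the grasp point (between the pads) lies 5 mm behind it; z points along the fingers, y is the direction in which the jaws open and shut (so a half turn about z gives the same grasp; the last joint's range is limited). The gripper opens to 87 mm and grips with 3 to 60 N. Pads are 19 mm wide; open, the fingers measure 117 mm over their backs; the gripper's body (75 mm by 190 mm) begins 51 mm behind the grasp point.
Start: joints at [1.247, 0.332, -0.065, 1.46, 0.022, 1.35, -0.088], TCP at [0.185, -0.597, 0.237] pointing down, gripper open.
Joint ranges: [-2.6, 2.6], [-0.5, 2.12], [-1.47, 1.34], [0.16, 2.42], [-1.27, 4.41], [0.06, 2.06], [-2.6, 2.6]. Speed limits (rad/s): [2.22, 2.22, 2.79, 2.79, 3.14, 3.14, 3.14].

## Interface

Orientations are given as a unit quaternion [x, y, z, w].
In Python, from bench import readout, camera, calibration, order gives the robot as it stands.
- The arm moves only by the tool apply_moves, never from a script. Its argument "deltas" is a list of rows, each an object with "translation": the shift along the world's x, y, z in m, a list of three; "turn": the turn, a rotation vector about the world's x, y, z in rad, a list of three; "hand": the finger opening in m, from 0 to 0.087. A call has 1 to 5 rows; each row shifts and turns the pose as measured when the row begins; what a row does not reach is not made up. A row lasts 1/10 s, in which the tool goes at most 50 mm and 8.59 degrees, less where a joint would pass 70% of its speed; a pose out of reach is approached as far as the arm can. A call with a gripper value outside its range is refused whole. The fingers move at their own pace and stop on an object; "newtons" is the grip in N (left out, the last holds). Time passes only in rows, so rows that do not move let the fingers close. It gives the time, the measured TCP pose, the force and the opening at its end, in the units of the state.
- readout.read_state(): the state, without advancing time (a new reading comes with each control period).
- camera(name): name is "scene" or "top" or "wrist"; returns the picture (400x640x3 uint8, red, green, blue); there is no depth.
- calibration(name): a dict with "fx", "fy", "cx", "cy" (pixels), "D" ([k1, k2, p1, p2, k3] as OpenCV has them; the pictures are not rectified), "extrinsics" (4x4, takes a point from world to camera coordinates). Camera axes: x right, y down, z forward; pixel columns grow to the right and rows downward; lengths in m; the calibration is good to about 2 mm. A picture is of the moment at which its call begins: read the wrist's pose just before it. calibration takes no time and is no camera call; for the wrist camera it gives the pose at the moment of the call.
- order.close_job(): hands the job in, once; it reports no verdict.
The state is a dict: "time": time; "joint_positions": joint angles; "joint_vel": joint speeds; "joint_torque": joint torques, N m; "ee_pos": TCP position; "eef_rot": TCP orientation; "ft_force": force on the tool from outside, world axes, zero at the start; "torque": the same for the moment, N m; "width": finger opening in m.
Only numpy, scipy, OpenCV 4.12 (cv2) and the standard library are available. Lean on these libraries where they do the work, as an engineer would, in place of code of your own. Each camera call takes 0.05 s, during which the arm holds its last target. There are 200 camera calls.

## Task

Make up two kits: the green wax slab and the burr block go into the black tray, the amber jar and the red polishing bar into the white tray, each lying flat or standing upright, as it does now, on the floor of a compartment of its own (either one). The green slab is the middle of the stack, so lift the purple slab off first and in the end put it back squarely on the middle of the blue one, long edges in line. Leave the blue slab, the white jar and the yellow bar where they are.

Things in the scene. Friction and masses are not known exactly. Their poses are not given: they have to be found in the camera images.
- tray_black: Black plastic kit tray, fixed, empty, 120 mm (its x) by 200 mm (y), 14 mm high; floor and walls 4 mm thick. A divider at its y = 0, as high as the walls, makes two compartments 112 mm (x) by 94 mm (y), centred at its y = +49 and -49 mm. Floor 4 mm, wall tops 14 mm above the bench. Origin: centre of the underside, z up. Lies left or right
- tray_white: White plastic kit tray, fixed, empty, 120 mm (its x) by 200 mm (y), 14 mm high; floor and walls 4 mm thick. A divider at its y = 0, as high as the walls, makes two compartments 112 mm (x) by 94 mm (y), centred at its y = +49 and -49 mm. Floor 4 mm, wall tops 14 mm above the bench. Origin: centre of the underside, z up. Lies left or right
- wax_purple_mid (a point): Purple carving-wax slab, 62 mm (its x) by 46 mm (its y) by 25 mm thick (z), about 70 g, the top one of the stack of three slabs at the start (each shorter than the one below); this point is its centre, 12.5 mm above its underside, axes along its edges, z up
- wax_green_mid (a point): Green carving-wax slab, 76 mm (its x) by 46 mm (its y) by 25 mm thick (z), about 70 g, the middle one of the stack of three slabs at the start (each shorter than the one below); this point is its centre, 12.5 mm above its underside, axes along its edges, z up
- wax_blue_mid (a point): Blue carving-wax slab, 90 mm (its x) by 46 mm (its y) by 25 mm thick (z), about 70 g, the bottom one, on the bench, of the stack of three slabs at the start (each shorter than the one below); this point is its centre, 12.5 mm above its underside, axes along its edges, z up
- burr_block_mid (a point): Burr block: plain aluminium cylinder 44 mm in diameter and 30 mm high with six small metal burrs standing in its top (52 to 54 mm high with them), standing upright on the bench, about 90 g; this point is the centre of the cylinder, 15 mm above its underside, z up
- jar_amber_mid (a point): Amber glass jar with a black screw cap, closed, 44 mm in diameter, 54 mm high, standing upright on the bench, about 100 g; this point is its centre, 27 mm above its underside, z up
- jar_white_mid (a point): White jar with a metal cap, of the same size and shape as the amber one, not needed; this point is its centre, 27 mm above its underside, z up
- bar_red_mid (a point): Red bar of polishing compound, rigid, 70 mm (its x) by 28 mm (its y) by 30 mm high (z), lying on the bench, about 100 g; this point is its centre, 15 mm above its underside
- bar_yellow_mid (a point): Yellow bar of polishing compound, of the same size and shape as the red one, not needed; this point is its centre, 15 mm above its underside
Mind the look-alikes: they are no part of the job. Leave any grey look-alike of the part that bears bar_red_mid alone.

How it is judged:
At the end, for the whole second after the job is handed in: Each kit item on its tray's floor (height -5/+4 mm, tilt < 0.12 rad), one per compartment. Purple slab on the blue: centres within 12 mm, edges 0.17 rad, level within 0.08 rad. Blue slab, white jar, yellow bar within 25 mm of their start. All released and at rest (x of wax_green_mid in the frame of tray_black between -0.06 and 0.06 m and y of wax_green_mid in the frame of tray_black between -0.1 and 0.1 m and z of wax_green_mid in the frame of tray_black between 0.0115 and 0.0205 m and angle between each of wax_green_mid, burr_block_mid, jar_amber_mid, bar_red_mid's own z axis and vertical below 0.12 rad and x of burr_block_mid in the frame of tray_black between -0.06 and 0.06 m and y of burr_block_mid in the frame of tray_black between -0.1 and 0.1 m and z of burr_block_mid in the frame of tray_black between 0.014 and 0.023 m and ((y of wax_green_mid in the frame of tray_black below 0 m and y of burr_block_mid in the frame of tray_black above 0 m) or (y of wax_green_mid in the frame of tray_black above 0 m and y of burr_block_mid in the frame of tray_black below 0 m)) and x of jar_amber_mid in the frame of tray_white between -0.06 and 0.06 m and y of jar_amber_mid in the frame of tray_white between -0.1 and 0.1 m and z of jar_amber_mid in the frame of tray_white between 0.026 and 0.035 m and x of bar_red_mid in the frame of tray_white between -0.06 and 0.06 m and y of bar_red_mid in the frame of tray_white between -0.1 and 0.1 m and z of bar_red_mid in the frame of tray_white between 0.014 and 0.023 m and ((y of jar_amber_mid in the frame of tray_white below 0 m and y of bar_red_mid in the frame of tray_white above 0 m) or (y of jar_amber_mid in the frame of tray_white above 0 m and y of bar_red_mid in the frame of tray_white below 0 m)) and horizontal distance between wax_purple_mid and wax_blue_mid below 0.012 m and z of wax_purple_mid in the frame of wax_blue_mid between 0.02 and 0.029 m and angle between the x axis of wax_purple_mid and the x axis of wax_blue_mid, either way round below 0.17 rad and angle between each of wax_purple_mid, wax_blue_mid's own z axis and vertical below 0.08 rad and distance of each of wax_blue_mid, jar_white_mid, bar_yellow_mid from where it was at the start of the episode below 0.025 m and linear speed of each of wax_purple, wax_green, burr_block, jar_amber, bar_red below 0.02 m/s); the robot touches nothing.
It fails at once if the white jar or the yellow bar is displaced by more than 40 mm or knocked over (distance of any of jar_white_mid, bar_yellow_mid from where it was at the start of the episode above 0.04 m or angle between jar_white_mid's own z axis and vertical above 0.8 rad).
It fails at once if the burr block or the amber jar is tipped over (angle between any of burr_block_mid, jar_amber_mid's own z axis and vertical above 0.8 rad).
It also fails if it takes over 128 s, if anything falls off the work surface, if the arm or the gripper's body presses on something with over 40 N, if the wrist force passes 120 N, or if a joint passes its speed limit or range.

## Working session

There is one attempt and no reset: what is moved stays moved. The work goes in short steps, Python scripts to look and compute and a tool call to move; the robot and the scene stay as the last step left them, time stands still between calls to the robot, and variables do not carry over. Pictures are saved under pics/ and viewed, about 12 in all and at most 16, crops included, and the job is handed in when it is done.

Besides the shell and the picture viewer there is one more tool, called after "Call:" as name(argument=value, ...) on one line, values as JSON. apply_moves: Moves the arm, as the interface text tells. Its arguments: {"type":"object","properties":{"deltas":{"type":"array","items":{"type":"object","properties":{"translation":{"type":"array","items":{"type":"number"}},"turn":{"type":"array","items":{"type":"number"}},"hand":{"type":"number"}}}},"newtons":{"type":"number"}},"required":["deltas"]}

```bash
ls; mkdir -p pics
cat > h.py <<'E'
import numpy as np, cv2
from bench import readout, camera, calibration, order
def snap(n,f):
    im=camera(n); cv2.imwrite(f'pics/{f}.png',im[...,::-1]); return im
def w(name,pts,z,c=None):
    c=c or calibration(name); K=np.array([[c['fx'],0,c['cx']],[0,c['fy'],c['cy']],[0,0,1]])
    u=cv2.undistortPoints(np.array(pts,float).reshape(-1,1,2),K,np.array(c['D'],float)).reshape(-1,2)
    T=np.array(c['extrinsics']);R=T[:3,:3];o=-R.T@T[:3,3]
    d=np.c_[u,np.ones(len(u))]@R
    zz=np.broadcast_to(z,len(u))
    return (o+d*((zz-o[2])/d[:,2])[:,None]).round(4)
def pix(name,P):
    c=calibration(name); K=np.array([[c['fx'],0,c['cx']],[0,c['fy'],c['cy']],[0,0,1]]);T=np.array(c['extrinsics'])
    return cv2.projectPoints(np.array(P,float).reshape(-1,1,3),cv2.Rodrigues(T[:3,:3])[0],T[:3,3],K,np.array(c['D'],float))[0].reshape(-1,2).round(1)
E
python3 - <<'E'
from h import *
s=readout.read_state();print(s)
snap('top','top0');snap('scene','sc0')
for n in('top','scene'):
    c=calibration(n);T=np.array(c['extrinsics']);print(n,c['fx'],-T[:3,:3].T@T[:3,3])
E
```

```text
pics
{'time': 0.0, 'joint_positions': array([ 1.24739981,  0.3328937 , -0.0647234 ,  1.46098234,  0.02160753,
        1.34988529, -0.08850968]), 'joint_vel': array([-0.00068065,  0.00142877, -0.00111149,  0.00013237,  0.00042643,
        0.00091649, -0.00118534]), 'joint_torque': array([ 6.74986586e-05, -6.23265338e+01,  2.47051340e-02, -3.89908075e+01,
       -6.13865722e-02,  3.98112042e-02,  1.30284925e-04]), 'ee_pos': array([ 0.18506772, -0.5965709 ,  0.23572077]), 'eef_rot': array([ 9.88708523e-01,  1.49849642e-01, -1.44125542e-04, -7.22077663e-04]), 'ft_force': array([0.53961706, 0.88305282, 0.79130563]), 'torque': array([-0.00497741, -0.0323632 ,  0.03939542]), 'width': 0.08666432564974788}
top 412.5001885132771 [0.41495928 0.01866897 0.95214343]
scene 418.3531716650167 [ 1.24912091 -0.32994809  0.53742041]
```

View pics/top0.png

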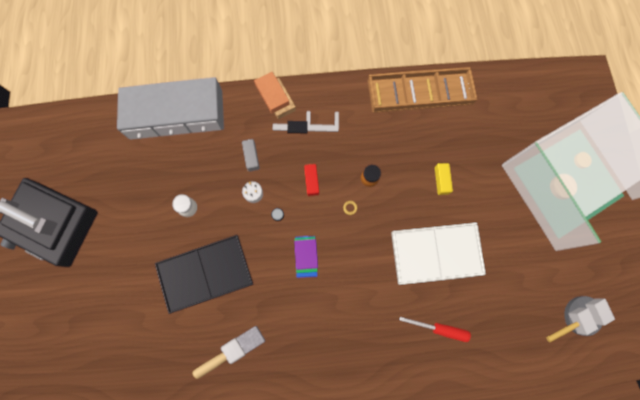

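View pics/sc0.png

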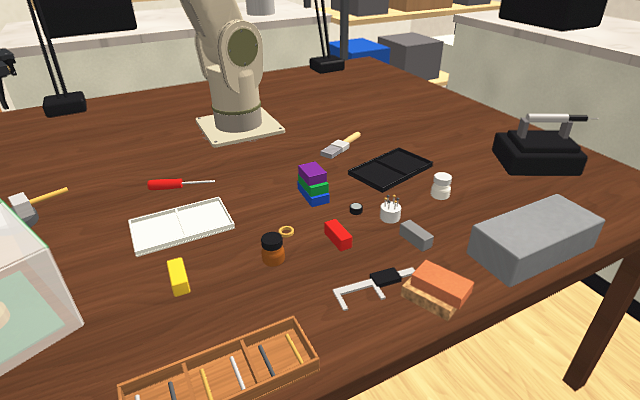

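The top view shows purple slab (306,255), the burr block (252,191), the amber jar (371,175), the red bar (311,179), the black tray (205,273) and the white tray (438,253). Look-alikes: grey bar (250,154), yellow bar (444,179), white jar (184,205), and small knurled thing (277,215). The red one is (311,179). I'll take one enlarged crop for pixel positions.

Run:
```python
from h import *
im=cv2.imread('pics/top0.png')
a=im[150:320,150:350];b=im[150:320,300:500]
cv2.imwrite('pics/cA.png',cv2.resize(a,None,fx=4,fy=3.5 if 0 else 4*0.85,interpolation=cv2.INTER_CUBIC)[:600])
cv2.imwrite('pics/cB.png',cv2.resize(b,None,fx=4,fy=3.4,interpolation=cv2.INTER_CUBIC)[:600])
print(w('top',[(306,255)],.075),w('top',[(252,188)],.03),w('top',[(371,173)],.054),w('top',[(311,177)],.03),w('top',[(205,273),(438,253)],.014))
```

```text
[[0.4841 0.0267 0.075 ]] [[0.6525 0.1363 0.03  ]] [[ 0.6548 -0.1371  0.054 ]] [[ 0.6652 -0.0015  0.03  ]] [[ 0.4703  0.2581  0.014 ]
 [ 0.4624 -0.2734  0.014 ]]
```

View pics/cA.png

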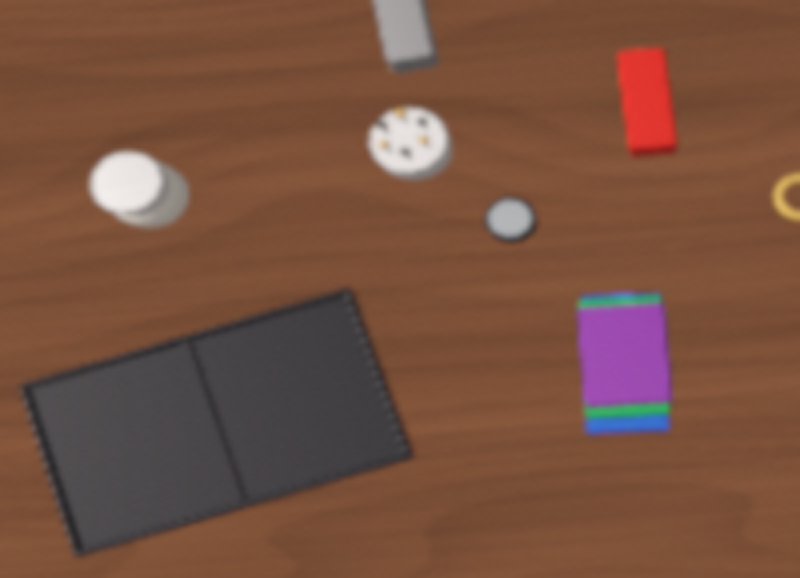

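View pics/cB.png

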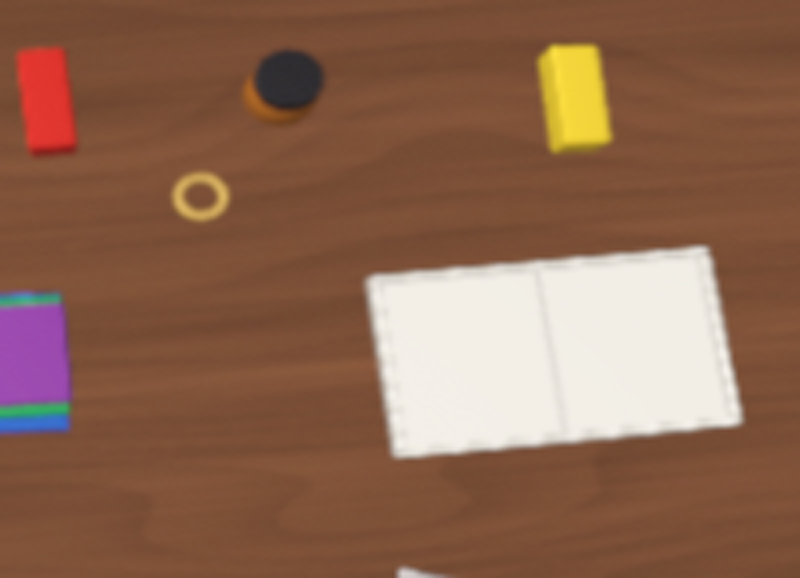

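Run:
```python
from h import *
A=lambda p:np.array(p)/[4,3.4]+[150,150]
B=lambda p:np.array(p)/[4,3.4]+[300,150]
def rect(n,p,z):
    q=w('top',p-0.4,z);r=cv2.minAreaRect((q[:,:2]*1000).astype(np.float32));e=q-np.roll(q,-1,0)
    print(n,q[:,:2].mean(0),r,np.degrees(np.arctan2(e[:,1],e[:,0])).round(1),np.linalg.norm(e,axis=1).round(3))
rect('purple',A([(579,306),(662,303),(670,403),(585,408)]),.075)
rect('blue?',A([(580,296),(661,293),(669,430),(585,433)]),.025)
rect('red',A([(618,50),(663,47),(675,148),(631,150)]),.03)
rect('black',A([(24,386),(349,290),(411,457),(79,553)]),.014)
rect('white',B([(367,278),(708,247),(742,424),(395,457)]),.014)
rect('yellow',B([(549,46),(597,44),(610,141),(561,145)]),.03)
print('burr',w('top',A([(408,141)]),.03),'jar',w('top',B([(289,79)]),.054),'wjar',w('top',A([(127,181)]),.054))
```

```text
purple [0.486425 0.027325] ((486.51898193359375, 27.20713996887207), (44.720458984375, 63.449241638183594), 87.74187469482422) [ 86.8  -1.8 -91.8 177.7] [0.044 0.062 0.045 0.063]
blue? [0.485475 0.028425] ((485.4879455566406, 28.384723663330078), (46.47278594970703, 89.91669464111328), 86.79280090332031) [ 86.9  -2.9 -93.2 176.6] [0.046 0.09  0.046 0.09 ]
red [ 0.661525 -0.00175 ] ((661.3500366210938, -1.4499998092651367), (26.401447296142578, 71.7898178100586), 89.75959777832031) [  89.1   -0.2  -92.5 -179.3] [0.026 0.072 0.025 0.071]
black [0.46975 0.2619 ] ((469.36962890625, 261.669189453125), (117.09765625, 196.26025390625), 13.915868759155273) [ 103.9   13.6  -76.6 -166.1] [0.196 0.117 0.196 0.115]
white [ 0.4629   -0.274425] ((462.9691162109375, -274.649658203125), (203.4990692138672, 121.00167083740234), 89.90435028076172) [ 90.1  -0.5 -90.2 179.9] [0.204 0.121 0.203 0.12 ]
yellow [ 0.634725 -0.31225 ] ((634.4500732421875, -312.1500244140625), (29.349632263183594, 71.05699920654297), 86.44429016113281) [ 87.6  -3.6 -90.2 176.2] [0.029 0.069 0.029 0.07 ]
burr [[0.6443 0.1369 0.03  ]] jar [[ 0.654  -0.1399  0.054 ]] wjar [[0.627  0.2932 0.054 ]]
```

Call:
apply_moves(deltas=[{"translation":[0.021,0.044,0],"turn":[0,0,-0.115],"hand":0.087},{"translation":[0.021,0.044,0],"turn":[0,0,-0.115],"hand":0.087},{"translation":[0.021,0.044,0],"turn":[0,0,-0.115],"hand":0.087},{"translation":[0.021,0.044,0],"turn":[0,0,0],"hand":0.087},{"translation":[0.021,0.044,0],"turn":[0,0,0],"hand":0.087}], newtons=20)

```text
time: 0.6
ee_pos: [0.2864, -0.3734, 0.2315]
eef_rot: [0.999, -0.034, -0.002, -0.002]
ft_force: [1.4, -0.2, 1.0]
width: 0.087
```

Call:
apply_moves(deltas=[{"translation":[0.022,0.0445,0],"turn":[0,0,0.025],"hand":0.087},{"translation":[0.022,0.0445,0],"turn":[0,0,0],"hand":0.087},{"translation":[0.022,0.0445,0],"turn":[0,0,0],"hand":0.087},{"translation":[0.022,0.0445,0],"turn":[0,0,0],"hand":0.087},{"translation":[0.022,0.0445,0],"turn":[0,0,0],"hand":0.087}])

```text
time: 1.1
ee_pos: [0.3943, -0.148, 0.2309]
eef_rot: [1.0, -0.022, -0.003, -0.002]
ft_force: [1.1, -0.2, 0.2]
width: 0.0871
```

Call:
apply_moves(deltas=[{"translation":[0.022,0.0445,0],"turn":[0,0,0],"hand":0.087},{"translation":[0.022,0.0445,0],"turn":[0,0,0],"hand":0.087},{"translation":[0.022,0.0445,0],"turn":[0,0,0],"hand":0.087},{"translation":[0.022,0.0445,0],"turn":[0,0,0],"hand":0.087},{"translation":[0,0,0],"turn":[0,0,0],"hand":0.087}])

```text
time: 1.6
ee_pos: [0.4819, 0.0388, 0.2311]
eef_rot: [1.0, -0.018, -0.002, -0.002]
ft_force: [0.1, -0.1, -0.3]
width: 0.0874
```

Call:
apply_moves(deltas=[{"translation":[0.0046,-0.0115,-0.045],"turn":[0,0,-0.006],"hand":0.087},{"translation":[0,0,-0.02],"turn":[0,0,0],"hand":0.087},{"translation":[0,0,0],"turn":[0,0,0],"hand":0.087}])

```text
time: 1.9
ee_pos: [0.487, 0.029, 0.1643]
eef_rot: [1.0, -0.019, -0.001, -0.003]
ft_force: [-0.0, 0.3, 1.4]
width: 0.0872
```

Run:
```python
from h import *
s=readout.read_state();print(s['ee_pos'],s['eef_rot'],s['joint_positions'].round(2))
p=s['ee_pos']; im=snap('wrist','w1')
print(pix('wrist',[[.4865,.0273,.075],[p[0],p[1],.075]]))
```

```text
[0.48702285 0.02902082 0.16430536] [ 0.99981157 -0.01915986 -0.00148979 -0.0027409 ] [ 0.53  0.15 -0.72  1.87  0.1   1.16 -1.84]
[[326.6 212.1]
 [324.2 211.4]]
```

View pics/w1.png

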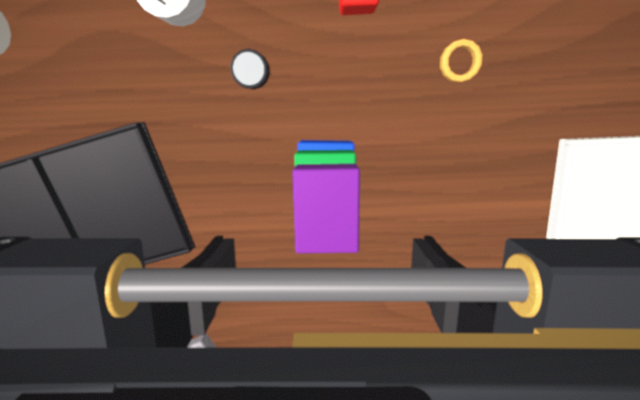

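Wrist view: the purple slab's corners are at (293..359, 167..252), centred (326,209) against a predicted (327,212), so the top-view estimate holds within 2 mm. Descending.

Call:
apply_moves(deltas=[{"translation":[0.0005,-0.0015,-0.045],"turn":[0,0,-0.005],"hand":0.087},{"translation":[0,0,-0.035],"turn":[0,0,0],"hand":0.087},{"translation":[0,0,-0.015],"turn":[0,0,0],"hand":0.087},{"translation":[0,0,0],"turn":[0,0,0],"hand":0.087}])

```text
time: 2.35
ee_pos: [0.491, 0.0257, 0.073]
eef_rot: [1.0, -0.023, 0.003, -0.002]
ft_force: [-0.8, -0.1, 1.0]
width: 0.0869
```

Call:
apply_moves(deltas=[{"translation":[-0.0035,0.0018,-0.006],"turn":[0,0,0],"hand":0.087},{"translation":[0,0,0],"turn":[0,0,0],"hand":0.087}])

```text
time: 2.55
ee_pos: [0.4887, 0.0273, 0.0692]
eef_rot: [1.0, -0.024, 0.004, -0.002]
ft_force: [-0.3, 1.4, -0.1]
width: 0.0869
```

Call:
apply_moves(deltas=[{"translation":[-0.001,0,-0.002],"turn":[0,0,0],"hand":0.087},{"translation":[0,0,0],"turn":[0,0,0],"hand":0.04},{"translation":[0,0,0],"turn":[0,0,0],"hand":0.04},{"translation":[0,0,0],"turn":[0,0,0],"hand":0.04},{"translation":[0,0,0],"turn":[0,0,0],"hand":0.04}], newtons=15)

```text
time: 3.05
ee_pos: [0.4898, 0.0271, 0.0704]
eef_rot: [1.0, -0.024, 0.007, -0.001]
ft_force: [0.5, -0.1, -0.9]
width: 0.0627
```

Call:
apply_moves(deltas=[{"translation":[-0.001,0,-0.003],"turn":[0,0.012,0],"hand":0.04},{"translation":[0,0,0],"turn":[0,0,0],"hand":0.04},{"translation":[0,0,0],"turn":[0,0,0],"hand":0.04},{"translation":[0,0,0],"turn":[0,0,0],"hand":0.04}])

```text
time: 3.45
ee_pos: [0.4888, 0.0271, 0.0674]
eef_rot: [1.0, -0.024, 0.0, -0.001]
ft_force: [-1.1, -0.3, 2.3]
width: 0.046
```

Call:
apply_moves(deltas=[{"translation":[0,0,0],"turn":[0,0,0],"hand":0.04},{"translation":[0,0,0.02],"turn":[0,0,0],"hand":0.04},{"translation":[0,-0.01,0.03],"turn":[0,0,0],"hand":0.04},{"translation":[0,-0.045,0],"turn":[0,0,0],"hand":0.04},{"translation":[0,-0.045,0],"turn":[0,0,0],"hand":0.04}], newtons=20)

```text
time: 3.95
ee_pos: [0.4881, -0.0686, 0.1189]
eef_rot: [1.0, -0.018, -0.0, -0.002]
ft_force: [0.3, -0.5, -1.7]
width: 0.0461
```

Call:
apply_moves(deltas=[{"translation":[0,-0.01,-0.035],"turn":[0,0,0],"hand":0.04},{"translation":[0,0,-0.03],"turn":[0,0,0],"hand":0.04},{"translation":[0,0,-0.015],"turn":[0,0,0],"hand":0.04},{"translation":[0,0,0],"turn":[0,0,0],"hand":0.04}])

```text
time: 4.35
ee_pos: [0.4881, -0.0876, 0.037]
eef_rot: [1.0, -0.024, 0.001, -0.0]
ft_force: [1.0, 0.2, -0.2]
width: 0.0462
```

Call:
apply_moves(deltas=[{"translation":[0,0,-0.014],"turn":[0,0,0],"hand":0.04},{"translation":[0,0,0],"turn":[0,0,0],"hand":0.04},{"translation":[0,0,0],"turn":[0,0,0],"hand":0.04}])

```text
time: 4.65
ee_pos: [0.4889, -0.0872, 0.0232]
eef_rot: [1.0, -0.023, 0.002, -0.0]
ft_force: [-0.0, -0.0, -0.2]
width: 0.046
```

Call:
apply_moves(deltas=[{"translation":[0,0,-0.005],"turn":[0,0,0],"hand":0.04},{"translation":[0,0,0],"turn":[0,0,0],"hand":0.04},{"translation":[0,0,0],"turn":[0,0,0],"hand":0.04}])

```text
time: 4.95
ee_pos: [0.49, -0.087, 0.0193]
eef_rot: [1.0, -0.023, 0.003, -0.0]
ft_force: [0.5, 0.5, -0.9]
width: 0.0459
```

Call:
apply_moves(deltas=[{"translation":[0,0,-0.0025],"turn":[0,0,0],"hand":0.046},{"translation":[0,0,0],"turn":[0,0,0],"hand":0.065},{"translation":[0,0,0],"turn":[0,0,0],"hand":0.075},{"translation":[0,0,0.02],"turn":[0,0,0],"hand":0.087},{"translation":[0,0,0.04],"turn":[0,0,0],"hand":0.087}])

```text
time: 5.45
ee_pos: [0.4872, -0.0865, 0.0743]
eef_rot: [1.0, -0.023, -0.0, -0.001]
ft_force: [0.9, -1.1, -0.2]
width: 0.0702
```

Call:
apply_moves(deltas=[{"translation":[0,0.01,0.04],"turn":[0,0,0],"hand":0.087},{"translation":[0,0.049,0],"turn":[0,0,0],"hand":0.087},{"translation":[-0.001,0.045,0],"turn":[0,0,0],"hand":0.087},{"translation":[-0.001,0.01,-0.03],"turn":[0,0,0],"hand":0.087},{"translation":[0,0,0],"turn":[0,0,0],"hand":0.087}])

```text
time: 5.95
ee_pos: [0.4884, 0.0298, 0.092]
eef_rot: [1.0, -0.025, 0.006, -0.0]
ft_force: [0.3, -1.0, 0.4]
width: 0.0871
```

Run:
```python
from h import *
s=readout.read_state();print(s['ee_pos'],s['eef_rot'])
im=snap('wrist','w2')
print(pix('wrist',[[.4862,.028,.05],[.4882,-.087,.025]]))
```

```text
[0.48837234 0.02983176 0.09200065] [ 9.99670410e-01 -2.50624850e-02  5.54490802e-03 -4.43951722e-04]
[[327.4 240.6]
 [506.6 215.8]]
```

View pics/w2.png

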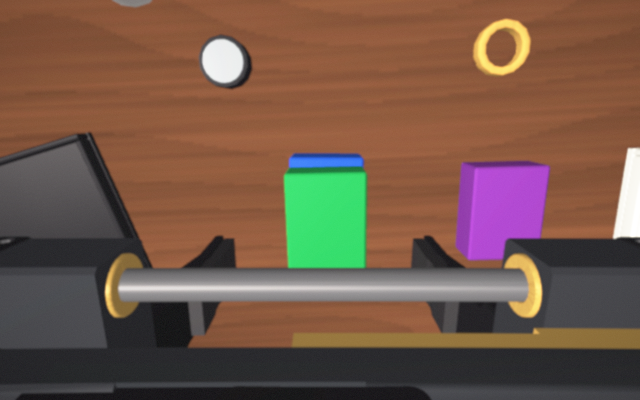

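The view shows the green slab undisturbed, centred at column 326 (327 predicted), with the purple slab on the bench at (503,210). Going down for green.

Call:
apply_moves(deltas=[{"translation":[-0.001,-0.0018,-0.03],"turn":[0,0.011,0],"hand":0.087},{"translation":[0,0,-0.012],"turn":[0,0,0],"hand":0.087},{"translation":[0,0,0],"turn":[0,0,0],"hand":0.06},{"translation":[0,0,0],"turn":[0,0,0],"hand":0.055}])

```text
time: 6.4
ee_pos: [0.4918, 0.0241, 0.0551]
eef_rot: [1.0, -0.027, 0.003, -0.0]
ft_force: [0.3, -0.0, 0.4]
width: 0.0778
```

Call:
apply_moves(deltas=[{"translation":[-0.004,0.0035,-0.012],"turn":[0,0.005,0.003],"hand":0.07},{"translation":[0,0,0],"turn":[0,0,0],"hand":0.065},{"translation":[0,0,0],"turn":[0,0,0],"hand":0.065}])

```text
time: 6.7
ee_pos: [0.4889, 0.0271, 0.0444]
eef_rot: [1.0, -0.027, 0.002, 0.0]
ft_force: [0.2, -0.2, -0.2]
width: 0.0664
```

Call:
apply_moves(deltas=[{"translation":[-0.001,0.0007,-0.0005],"turn":[0,0,0],"hand":0.04},{"translation":[0,0,-0.0005],"turn":[0,0,0],"hand":0.04},{"translation":[0,0,-0.0005],"turn":[0,0,0],"hand":0.04},{"translation":[0,0,-0.0005],"turn":[0,0,0],"hand":0.04}])

```text
time: 7.1
ee_pos: [0.4882, 0.028, 0.0433]
eef_rot: [1.0, -0.026, 0.003, 0.001]
ft_force: [-4.6, -1.5, 11.1]
width: 0.0459
```

Call:
apply_moves(deltas=[{"translation":[0,0,0.02],"turn":[0,0,0],"hand":0.04},{"translation":[0,0,0.04],"turn":[0,0,0],"hand":0.04},{"translation":[0,0.02,0.02],"turn":[0,0,0.145],"hand":0.04},{"translation":[0,0.02,0],"turn":[0,0,0.145],"hand":0.04},{"translation":[0,0.02,0],"turn":[0,0,0.145],"hand":0.04}])

```text
time: 7.6
ee_pos: [0.4876, 0.0867, 0.126]
eef_rot: [0.981, 0.193, 0.002, 0.002]
ft_force: [0.1, -0.5, -0.5]
width: 0.0461
```

Call:
apply_moves(deltas=[{"translation":[0,0.02,0],"turn":[0,0,0.145],"hand":0.04},{"translation":[0,0.02,0],"turn":[0,0,0.145],"hand":0.04},{"translation":[0,0.02,0],"turn":[0,0,0.145],"hand":0.04},{"translation":[0,0.02,0],"turn":[0,0,0.145],"hand":0.04},{"translation":[0,0.02,0],"turn":[0,0,0.145],"hand":0.04}])

```text
time: 8.1
ee_pos: [0.4877, 0.1902, 0.1268]
eef_rot: [0.842, 0.54, 0.004, 0.001]
ft_force: [0.9, -0.3, -1.3]
width: 0.0457
```

Call:
apply_moves(deltas=[{"translation":[0,0.01,0],"turn":[0,0,0.145],"hand":0.04},{"translation":[0,0,0],"turn":[0,0,0.145],"hand":0.04},{"translation":[0,0,0],"turn":[0,0,0.145],"hand":0.04},{"translation":[0,0,0],"turn":[0,0,0],"hand":0.04}])

```text
time: 8.5
ee_pos: [0.4866, 0.2046, 0.1268]
eef_rot: [0.699, 0.715, 0.004, -0.001]
ft_force: [0.5, -0.0, -0.9]
width: 0.046
```

Call:
apply_moves(deltas=[{"translation":[-0.0045,0.0095,0],"turn":[0,0,0.11],"hand":0.04},{"translation":[0,0,-0.03],"turn":[0,0,0.11],"hand":0.04},{"translation":[0,0,-0.03],"turn":[0,0,0],"hand":0.04},{"translation":[0,0,0],"turn":[0,0,0],"hand":0.04}])

```text
time: 8.9
ee_pos: [0.4829, 0.2136, 0.0658]
eef_rot: [0.62, 0.784, 0.005, -0.0]
ft_force: [0.7, -0.4, -0.3]
width: 0.046
```

Call:
apply_moves(deltas=[{"translation":[-0.001,0.0005,-0.028],"turn":[0,0,0.01],"hand":0.04},{"translation":[0,0,-0.008],"turn":[0,0,0],"hand":0.04},{"translation":[0,0,0],"turn":[0,0,0],"hand":0.04},{"translation":[0,0,0],"turn":[0,0,0],"hand":0.04}])

```text
time: 9.3
ee_pos: [0.4839, 0.2147, 0.0332]
eef_rot: [0.621, 0.784, 0.006, 0.0]
ft_force: [0.8, 1.0, -0.2]
width: 0.046
```

Call:
apply_moves(deltas=[{"translation":[-0.002,0,-0.0095],"turn":[-0.009,0.007,0],"hand":0.04},{"translation":[0,0,-0.0015],"turn":[0,0,0],"hand":0.04},{"translation":[0,0,-0.0005],"turn":[0,0,0],"hand":0.04}])

```text
time: 9.6
ee_pos: [0.4836, 0.2152, 0.0237]
eef_rot: [0.622, 0.783, 0.001, 0.002]
ft_force: [0.1, 0.5, 0.4]
width: 0.0458
```

Call:
apply_moves(deltas=[{"translation":[-0.001,0,-0.0015],"turn":[0,0,0],"hand":0.04},{"translation":[0,0,0],"turn":[0,0,0],"hand":0.06},{"translation":[0,0,0],"turn":[0,0,0],"hand":0.06},{"translation":[0,0,0.02],"turn":[0,0,0],"hand":0.065},{"translation":[0,0,0.04],"turn":[0,0,0],"hand":0.065}])

```text
time: 10.1
ee_pos: [0.48, 0.214, 0.08]
eef_rot: [0.622, 0.783, -0.002, -0.0]
ft_force: [1.4, -0.8, 0.1]
width: 0.0635
```

Call:
apply_moves(deltas=[{"translation":[0,0,0.04],"turn":[0,0,-0.145],"hand":0.087},{"translation":[0,-0.027,0],"turn":[0,0,-0.145],"hand":0.087},{"translation":[0,-0.027,0],"turn":[0,0,-0.145],"hand":0.087},{"translation":[0,-0.027,0],"turn":[0,0,-0.145],"hand":0.087},{"translation":[0,-0.027,0],"turn":[0,0,-0.145],"hand":0.087}])

```text
time: 10.6
ee_pos: [0.4808, 0.1091, 0.1274]
eef_rot: [0.863, 0.505, 0.003, 0.0]
ft_force: [-0.5, -1.2, -1.0]
width: 0.0861
```

Call:
apply_moves(deltas=[{"translation":[0,-0.027,0],"turn":[0,0,-0.145],"hand":0.087},{"translation":[0,-0.027,0],"turn":[0,0,-0.145],"hand":0.087},{"translation":[0,-0.027,0],"turn":[0,0,-0.145],"hand":0.087},{"translation":[0,-0.027,0],"turn":[0,0,-0.145],"hand":0.087},{"translation":[0,-0.027,0],"turn":[0,0,-0.145],"hand":0.087}])

```text
time: 11.1
ee_pos: [0.48, -0.0312, 0.1284]
eef_rot: [0.988, 0.154, 0.004, 0.002]
ft_force: [0.2, -0.6, -0.3]
width: 0.0876
```

Call:
apply_moves(deltas=[{"translation":[0,-0.027,0],"turn":[0,0,-0.145],"hand":0.087},{"translation":[0,-0.02,0],"turn":[0,0,-0.09],"hand":0.087},{"translation":[0,0,0],"turn":[0,0,0],"hand":0.087},{"translation":[0,0,0],"turn":[0,0,0],"hand":0.087}])

```text
time: 11.5
ee_pos: [0.4792, -0.0835, 0.1286]
eef_rot: [1.0, 0.028, 0.003, 0.003]
ft_force: [-0.1, 0.1, 0.5]
width: 0.0869
```

Run:
```python
from h import *
s=readout.read_state();print(s['ee_pos'],s['eef_rot'])
im=snap('top','top1')
a=im[200:330,150:350,::-1]
cv2.imwrite('pics/c1.png',cv2.resize(a,None,fx=4,fy=4,interpolation=cv2.INTER_CUBIC))
```

```text
[ 0.47918777 -0.08350877  0.12861909] [0.99959627 0.02799032 0.00348253 0.00342164]
```

View pics/c1.png

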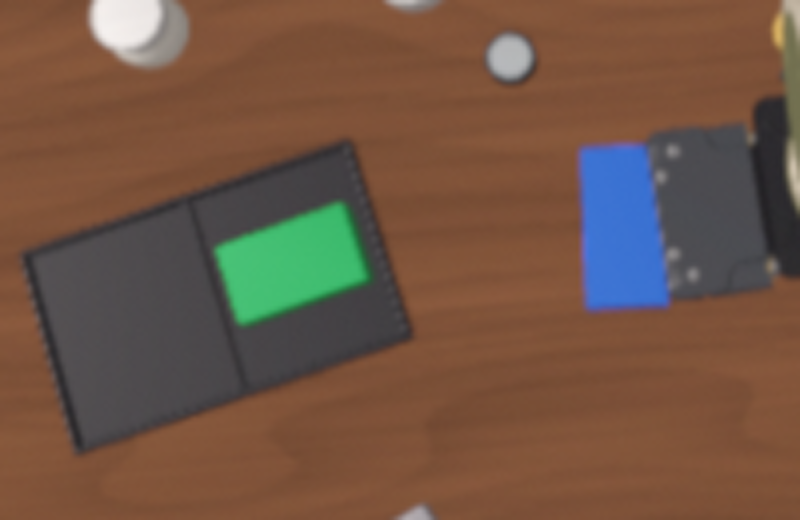

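The green slab is flat in the black tray's right compartment at (292,263), clear of the walls. Blue's corners (580,148), (586,308), (668,306) match those from the start, so it hasn't moved. Now purple.

Call:
apply_moves(deltas=[{"translation":[0.009,-0.0035,0],"turn":[0.004,0.007,-0.105],"hand":0.087},{"translation":[0,0,-0.045],"turn":[0,0,0],"hand":0.087},{"translation":[0,0,-0.035],"turn":[0,0,0],"hand":0.087},{"translation":[0,0,0],"turn":[0,0,0],"hand":0.087}])

```text
time: 11.95
ee_pos: [0.4901, -0.0827, 0.0482]
eef_rot: [1.0, -0.021, 0.002, 0.001]
ft_force: [-0.2, 0.3, 0.4]
width: 0.0867
```

Call:
apply_moves(deltas=[{"translation":[-0.001,-0.0045,-0.022],"turn":[0,0.004,-0.006],"hand":0.087},{"translation":[0,0,-0.004],"turn":[0,0,0],"hand":0.07},{"translation":[0,0,0],"turn":[0,0,0],"hand":0.06}])

```text
time: 12.25
ee_pos: [0.4909, -0.0844, 0.0252]
eef_rot: [1.0, -0.021, 0.001, 0.001]
ft_force: [0.4, 0.0, -0.3]
width: 0.0781
```

Call:
apply_moves(deltas=[{"translation":[-0.002,-0.0025,-0.006],"turn":[0,0,-0.006],"hand":0.06},{"translation":[0,0,-0.001],"turn":[0,0,0],"hand":0.04},{"translation":[0,0,0],"turn":[0,0,0],"hand":0.04},{"translation":[0,0,0],"turn":[0,0,0],"hand":0.04},{"translation":[0,0,0],"turn":[0,0,0],"hand":0.04}])

```text
time: 12.75
ee_pos: [0.4914, -0.0869, 0.0222]
eef_rot: [1.0, -0.023, 0.004, 0.002]
ft_force: [1.0, 0.4, -1.1]
width: 0.0456
```

Call:
apply_moves(deltas=[{"translation":[0,0,0.03],"turn":[0,0,0],"hand":0.04},{"translation":[0,0,0.04],"turn":[0,0,0],"hand":0.04},{"translation":[-0.001,0.045,0],"turn":[0,0,0],"hand":0.04},{"translation":[0,0.04,0],"turn":[0,0,0],"hand":0.04},{"translation":[0,0.02,0],"turn":[0,0,0],"hand":0.04}])

```text
time: 13.25
ee_pos: [0.49, 0.0174, 0.0955]
eef_rot: [1.0, -0.027, 0.004, 0.002]
ft_force: [-0.9, 0.5, -1.1]
width: 0.0457
```

Call:
apply_moves(deltas=[{"translation":[0,0,-0.02],"turn":[0,0,0],"hand":0.04},{"translation":[0,0,0],"turn":[0,0,0],"hand":0.04}])

```text
time: 13.45
ee_pos: [0.4901, 0.0214, 0.0761]
eef_rot: [1.0, -0.024, 0.005, 0.001]
ft_force: [0.3, 0.1, -1.2]
width: 0.0459
```

Call:
apply_moves(deltas=[{"translation":[-0.001,0.007,-0.018],"turn":[0,0.002,0],"hand":0.04},{"translation":[0,0,-0.004],"turn":[0,0,0],"hand":0.04},{"translation":[0,0,0],"turn":[0,0,0],"hand":0.04}])

```text
time: 13.75
ee_pos: [0.49, 0.0278, 0.0554]
eef_rot: [1.0, -0.025, 0.004, 0.002]
ft_force: [0.3, 0.3, 0.1]
width: 0.0459
```

Call:
apply_moves(deltas=[{"translation":[-0.0005,0.0005,-0.007],"turn":[0,0,0],"hand":0.04},{"translation":[0,0,-0.001],"turn":[0,0,0],"hand":0.04},{"translation":[0,0,0],"turn":[0,0,0],"hand":0.04}])

```text
time: 14.05
ee_pos: [0.4905, 0.0268, 0.0485]
eef_rot: [1.0, -0.026, 0.005, 0.002]
ft_force: [0.4, -1.0, -0.7]
width: 0.0457
```

Call:
apply_moves(deltas=[{"translation":[-0.001,0.0015,-0.002],"turn":[0,0,0],"hand":0.04},{"translation":[0,0,0],"turn":[0,0,0],"hand":0.055},{"translation":[0,0,0],"turn":[0,0,0],"hand":0.07},{"translation":[0,0,0.02],"turn":[0,0,0],"hand":0.075},{"translation":[0,0,0.04],"turn":[0,0,0],"hand":0.087}])

```text
time: 14.55
ee_pos: [0.4868, 0.028, 0.1044]
eef_rot: [1.0, -0.026, 0.002, 0.001]
ft_force: [0.7, -0.4, 1.1]
width: 0.07
```

Call:
apply_moves(deltas=[{"translation":[0.02,0.015,0.03],"turn":[0,0.004,0.02],"hand":0.087},{"translation":[0.04,0.028,0],"turn":[0,0,0],"hand":0.087},{"translation":[0.04,0.028,0],"turn":[0,0,0],"hand":0.087},{"translation":[0.04,0.028,0],"turn":[0,0,0],"hand":0.087},{"translation":[0,0,0],"turn":[0,0,0],"hand":0.087}])

```text
time: 15.05
ee_pos: [0.6333, 0.1288, 0.1405]
eef_rot: [1.0, -0.019, 0.003, 0.003]
ft_force: [-0.4, -0.0, -0.4]
width: 0.0868
```

Run:
```python
from h import *
s=readout.read_state();print(s['ee_pos'],s['eef_rot'])
im=snap('wrist','w3'); t=snap('top','top2')
print(pix('wrist',[[.6443,.1369,.03]]))
a=t[210:300,260:360,::-1]; a=cv2.resize(a,None,fx=4,fy=4,interpolation=cv2.INTER_CUBIC)
b=np.zeros((400,400+640,3),np.uint8);b[:360,:400]=a;b[:,400:]=im[...,::-1]
cv2.imwrite('pics/c3.png',cv2.resize(b[:, :],None,fx=.769,fy=.769))
```

```text
[0.63332844 0.1288158  0.1404876 ] [ 0.99981185 -0.01893892  0.00332746  0.00255088]
[[306.5 188. ]]
```

View pics/c3.png

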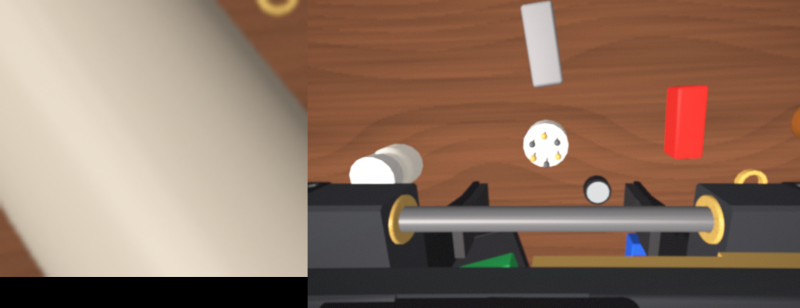

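Wrist view: the burr block's top is at (310,187) against a predicted (306,188), so only about 1.5 mm to correct. The white jar is far to the left and the small knob sits clear below the right finger.

Call:
apply_moves(deltas=[{"translation":[0.0115,0.007,-0.03],"turn":[0,0.006,0],"hand":0.087},{"translation":[0,0,-0.03],"turn":[0,0,0],"hand":0.087},{"translation":[0,0,-0.02],"turn":[0,0,0],"hand":0.087},{"translation":[0,0,0],"turn":[0,0,0],"hand":0.087}])

```text
time: 15.55
ee_pos: [0.6411, 0.128, 0.0611]
eef_rot: [1.0, -0.021, 0.001, 0.006]
ft_force: [0.4, -0.7, 0.4]
width: 0.0868
```

Call:
apply_moves(deltas=[{"translation":[0.004,0.0085,-0.016],"turn":[0.012,0,0],"hand":0.087},{"translation":[0,0,0],"turn":[0,0,0],"hand":0.087}])

```text
time: 15.75
ee_pos: [0.6454, 0.1354, 0.0462]
eef_rot: [1.0, -0.022, 0.002, -0.0]
ft_force: [-1.1, -0.9, -0.3]
width: 0.087
```

Call:
apply_moves(deltas=[{"translation":[0,0,-0.018],"turn":[0,0,0],"hand":0.087},{"translation":[0,0.001,-0.002],"turn":[0,0,0],"hand":0.07},{"translation":[0,0,0],"turn":[0,0,0],"hand":0.055},{"translation":[0,0,0],"turn":[0,0,0],"hand":0.055}])

```text
time: 16.15
ee_pos: [0.6466, 0.1365, 0.0277]
eef_rot: [1.0, -0.023, 0.004, -0.001]
ft_force: [0.2, 0.4, 0.0]
width: 0.0707
```

Call:
apply_moves(deltas=[{"translation":[-0.001,0,-0.003],"turn":[0,0.006,0],"hand":0.055},{"translation":[0,0,0],"turn":[0,0,0],"hand":0.04},{"translation":[0,0,0],"turn":[0,0,0],"hand":0.04},{"translation":[0,0,0],"turn":[0,0,0],"hand":0.04},{"translation":[0,0,0],"turn":[0,0,0],"hand":0.04}])

```text
time: 16.65
ee_pos: [0.6462, 0.1368, 0.0259]
eef_rot: [1.0, -0.022, 0.001, -0.001]
ft_force: [0.0, -0.0, -1.7]
width: 0.0435
```

Call:
apply_moves(deltas=[{"translation":[0,0,0.03],"turn":[0,0,0],"hand":0.04},{"translation":[0,0,0.045],"turn":[0,0,0],"hand":0.04},{"translation":[-0.031,0.029,0.01],"turn":[0,0,0.1],"hand":0.04},{"translation":[-0.031,0.029,0],"turn":[0,0,0.1],"hand":0.04},{"translation":[-0.031,0.029,0],"turn":[0,0,0.1],"hand":0.04}])

```text
time: 17.15
ee_pos: [0.5539, 0.219, 0.1123]
eef_rot: [0.992, 0.126, 0.002, 0.001]
ft_force: [1.2, 0.4, -1.1]
width: 0.0434
```

Call:
apply_moves(deltas=[{"translation":[-0.031,0.029,0],"turn":[0,0,0],"hand":0.04},{"translation":[-0.031,0.029,0],"turn":[0,0,0],"hand":0.04},{"translation":[-0.025,0.022,0],"turn":[0,0,0],"hand":0.04},{"translation":[0,0,0],"turn":[0,0,0],"hand":0.04},{"translation":[0,0,0],"turn":[0,0,0],"hand":0.04}])

```text
time: 17.65
ee_pos: [0.4579, 0.3062, 0.1135]
eef_rot: [0.991, 0.132, 0.002, 0.001]
ft_force: [0.8, -0.4, -2.0]
width: 0.0434
```

Call:
apply_moves(deltas=[{"translation":[0,0.003,-0.03],"turn":[0,0,0],"hand":0.04},{"translation":[0,0,-0.03],"turn":[0,0,0],"hand":0.04},{"translation":[0,0,-0.015],"turn":[0,0,0],"hand":0.04},{"translation":[0,0,0],"turn":[0,0,0],"hand":0.04}])

```text
time: 18.05
ee_pos: [0.4615, 0.3069, 0.037]
eef_rot: [0.992, 0.13, 0.004, 0.001]
ft_force: [-0.4, -0.2, 0.2]
width: 0.0438
```

Call:
apply_moves(deltas=[{"translation":[-0.003,0.002,-0.005],"turn":[0,0.006,0],"hand":0.04},{"translation":[0,0,-0.001],"turn":[0,0,0],"hand":0.04},{"translation":[0,0,0],"turn":[0,0,0],"hand":0.04}])

```text
time: 18.35
ee_pos: [0.4601, 0.3089, 0.0326]
eef_rot: [0.992, 0.129, 0.001, 0.0]
ft_force: [0.3, -0.5, -1.1]
width: 0.0433
```

Call:
apply_moves(deltas=[{"translation":[-0.001,0,-0.0025],"turn":[0,0,0],"hand":0.04},{"translation":[0,0,-0.001],"turn":[0,0,0],"hand":0.04},{"translation":[0,0,0],"turn":[0,0,0],"hand":0.04}])

```text
time: 18.65
ee_pos: [0.46, 0.3095, 0.0305]
eef_rot: [0.992, 0.129, 0.003, -0.0]
ft_force: [0.5, -0.0, -1.7]
width: 0.0436
```

Call:
apply_moves(deltas=[{"translation":[0,0,-0.001],"turn":[0,0,0],"hand":0.044},{"translation":[0,0,0],"turn":[0,0,0],"hand":0.06},{"translation":[0,0,0],"turn":[0,0,0],"hand":0.08},{"translation":[0,0,0.02],"turn":[0,0,0],"hand":0.08},{"translation":[0,0,0.045],"turn":[0,0,0],"hand":0.08}])

```text
time: 19.15
ee_pos: [0.4576, 0.3075, 0.0916]
eef_rot: [0.992, 0.129, -0.001, 0.001]
ft_force: [0.6, 0.6, 0.1]
width: 0.0681
```

Call:
apply_moves(deltas=[{"translation":[0,0,0.045],"turn":[0,0,0],"hand":0.08},{"translation":[0.0255,-0.0386,0],"turn":[0,0,-0.07],"hand":0.08},{"translation":[0.0255,-0.0386,0],"turn":[0,0,-0.07],"hand":0.08},{"translation":[0.0255,-0.0386,0],"turn":[0,0,-0.07],"hand":0.08},{"translation":[0.0255,-0.0386,0],"turn":[0,0,-0.07],"hand":0.08}])

```text
time: 19.65
ee_pos: [0.5603, 0.1581, 0.1469]
eef_rot: [1.0, -0.007, 0.004, -0.002]
ft_force: [0.5, 0.4, -0.3]
width: 0.0798
```

Call:
apply_moves(deltas=[{"translation":[0.0255,-0.0386,0],"turn":[0,0,0],"hand":0.08},{"translation":[0.0255,-0.0386,0],"turn":[0,0,0],"hand":0.08},{"translation":[0.0255,-0.0386,0],"turn":[0,0,0],"hand":0.08},{"translation":[0.012,-0.03,0],"turn":[0,0,0],"hand":0.08},{"translation":[0,0,0],"turn":[0,0,0],"hand":0.08}])

```text
time: 20.15
ee_pos: [0.6545, -0.0028, 0.1472]
eef_rot: [1.0, -0.014, 0.006, -0.0]
ft_force: [-0.8, -1.4, -0.2]
width: 0.0802
```

Run:
```python
from h import *
s=readout.read_state();print(s['ee_pos'],s['eef_rot'])
im=snap('wrist','w4')
print(pix('wrist',[[.6615,-.0015,.03],[.696,-.0145-.002,.03],[.654,-.14,.054]]))
```

```text
[ 0.65453171 -0.00277144  0.14721543] [ 9.99890600e-01 -1.36126182e-02  5.78327318e-03 -1.94812802e-04]
[[325.7 193.5]
 [344.7 147.9]
 [522.7 206.6]]
```

View pics/w4.png

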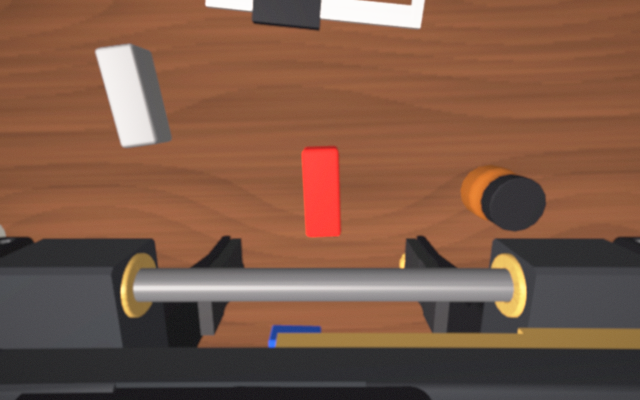

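Wrist view: the red bar is centred at (321,192), about 3 mm left of prediction. The grey look-alike is at (132,95) and the amber jar's cap at (514,201).

Call:
apply_moves(deltas=[{"translation":[0.005,0.004,-0.045],"turn":[0,0.011,0.02],"hand":0.08},{"translation":[0,0,-0.035],"turn":[0,0,0],"hand":0.07},{"translation":[0,0,0],"turn":[0,0,0],"hand":0.07},{"translation":[0,0,0],"turn":[0,0,0],"hand":0.065}])

```text
time: 20.6
ee_pos: [0.6589, 0.0091, 0.0682]
eef_rot: [1.0, -0.0, 0.002, -0.002]
ft_force: [0.4, -0.1, 1.5]
width: 0.0683
```

Call:
apply_moves(deltas=[{"translation":[0.002,-0.008,-0.022],"turn":[0,0,0],"hand":0.065},{"translation":[0,0,0],"turn":[0,0,0],"hand":0.06},{"translation":[0,0,0],"turn":[0,0,0],"hand":0.06}])

```text
time: 20.9
ee_pos: [0.6631, 0.0043, 0.0525]
eef_rot: [1.0, 0.001, 0.005, -0.003]
ft_force: [0.8, 0.2, 0.2]
width: 0.0613
```

Call:
apply_moves(deltas=[{"translation":[-0.001,-0.004,-0.022],"turn":[-0.005,0.009,0],"hand":0.06},{"translation":[0,0,-0.003],"turn":[0,0,0],"hand":0.06},{"translation":[0,0,0],"turn":[0,0,0],"hand":0.05}])

```text
time: 21.2
ee_pos: [0.6639, 0.0016, 0.031]
eef_rot: [1.0, 0.002, 0.003, -0.0]
ft_force: [0.3, -0.9, 0.1]
width: 0.0571
```

Call:
apply_moves(deltas=[{"translation":[-0.001,-0.001,-0.006],"turn":[0,0.003,0],"hand":0.045},{"translation":[0,0,0],"turn":[0,0,0],"hand":0.02},{"translation":[0,0,0],"turn":[0,0,0],"hand":0.02},{"translation":[0,0,0],"turn":[0,0,0],"hand":0.02},{"translation":[0,0,0],"turn":[0,0,0],"hand":0.02}])

```text
time: 21.7
ee_pos: [0.6634, 0.0009, 0.0261]
eef_rot: [1.0, 0.002, 0.002, -0.0]
ft_force: [0.3, -0.6, -1.0]
width: 0.0281
```

Call:
apply_moves(deltas=[{"translation":[0,0,0.03],"turn":[0,0,0],"hand":0.02},{"translation":[0,0,0.045],"turn":[0,0,0],"hand":0.02},{"translation":[-0.0285,-0.0323,0.005],"turn":[0,0,0],"hand":0.02},{"translation":[-0.0285,-0.0323,0],"turn":[0,0,0],"hand":0.02},{"translation":[-0.0285,-0.0323,0],"turn":[0,0,0],"hand":0.02}])

```text
time: 22.2
ee_pos: [0.5771, -0.0907, 0.1086]
eef_rot: [1.0, 0.007, 0.002, -0.003]
ft_force: [0.6, -1.9, -0.4]
width: 0.0279
```

Call:
apply_moves(deltas=[{"translation":[-0.0285,-0.0323,0],"turn":[0,0,0],"hand":0.02},{"translation":[-0.0285,-0.0323,0],"turn":[0,0,0],"hand":0.02},{"translation":[-0.0285,-0.0323,0],"turn":[0,0,0],"hand":0.02},{"translation":[-0.02,-0.026,0],"turn":[0,0,0],"hand":0.02},{"translation":[0,0,0],"turn":[0,0,0],"hand":0.02}])

```text
time: 22.7
ee_pos: [0.4625, -0.2234, 0.1092]
eef_rot: [1.0, 0.003, 0.002, -0.0]
ft_force: [0.1, -0.0, -1.1]
width: 0.0277
```

Call:
apply_moves(deltas=[{"translation":[0,-0.001,-0.035],"turn":[0,0,0],"hand":0.02},{"translation":[0,0,-0.025],"turn":[0,0,0],"hand":0.02},{"translation":[0,0,-0.008],"turn":[0,0,0],"hand":0.02},{"translation":[0,0,0],"turn":[0,0,0],"hand":0.02}])

```text
time: 23.1
ee_pos: [0.4635, -0.2254, 0.0412]
eef_rot: [1.0, 0.002, 0.004, 0.001]
ft_force: [-0.2, 0.2, -0.6]
width: 0.0281
```

Call:
apply_moves(deltas=[{"translation":[0,0,-0.009],"turn":[0,0.004,0],"hand":0.02},{"translation":[0,0,-0.001],"turn":[0,0,0],"hand":0.02},{"translation":[0,0,-0.001],"turn":[0,0,0],"hand":0.02}])

```text
time: 23.4
ee_pos: [0.4655, -0.2249, 0.0318]
eef_rot: [1.0, 0.002, 0.003, 0.001]
ft_force: [0.2, -0.2, -0.9]
width: 0.028
```

Call:
apply_moves(deltas=[{"translation":[-0.001,0,-0.002],"turn":[0,0.003,0],"hand":0.026},{"translation":[0,0,0],"turn":[0,0,0],"hand":0.045},{"translation":[0,0,0],"turn":[0,0,0],"hand":0.06},{"translation":[0,0,0.02],"turn":[0,0,0],"hand":0.06},{"translation":[0,0,0.045],"turn":[0,0,0],"hand":0.08}])

```text
time: 23.9
ee_pos: [0.4621, -0.2238, 0.0928]
eef_rot: [1.0, 0.003, -0.002, -0.001]
ft_force: [0.7, -0.2, 1.0]
width: 0.0521
```

Call:
apply_moves(deltas=[{"translation":[0,0,0.045],"turn":[0,0,0],"hand":0.087},{"translation":[0.04,0.02,0.015],"turn":[0,0,0],"hand":0.087},{"translation":[0.04,0.02,0],"turn":[0,0,0],"hand":0.087},{"translation":[0.04,0.02,0],"turn":[0,0,0],"hand":0.087},{"translation":[0.04,0.015,0],"turn":[0,0,0],"hand":0.087}])

```text
time: 24.4
ee_pos: [0.6254, -0.1543, 0.1647]
eef_rot: [1.0, -0.005, 0.003, 0.005]
ft_force: [-0.2, -0.3, 0.5]
width: 0.0856
```

Call:
apply_moves(deltas=[{"translation":[0.01,0,0],"turn":[0,0,0],"hand":0.087},{"translation":[0,0,0],"turn":[0,0,0],"hand":0.087},{"translation":[0,0,0],"turn":[0,0,0],"hand":0.087}])

```text
time: 24.7
ee_pos: [0.6395, -0.149, 0.1642]
eef_rot: [1.0, -0.002, 0.004, 0.003]
ft_force: [-0.8, 0.2, -0.1]
width: 0.0867
```

Run:
```python
from h import *
s=readout.read_state();print(s['ee_pos'],s['eef_rot'])
im=snap('wrist','w5')
print(pix('wrist',[[.654,-.14,.054],[.664,-.14,.054],[.654,-.13,.054]]))
```

```text
[ 0.63949563 -0.14904804  0.16424883] [ 0.99998649 -0.00167902  0.00374964  0.003185  ]
[[310.1 185.9]
 [309.9 172.6]
 [296.7 185.9]]
```

View pics/w5.png

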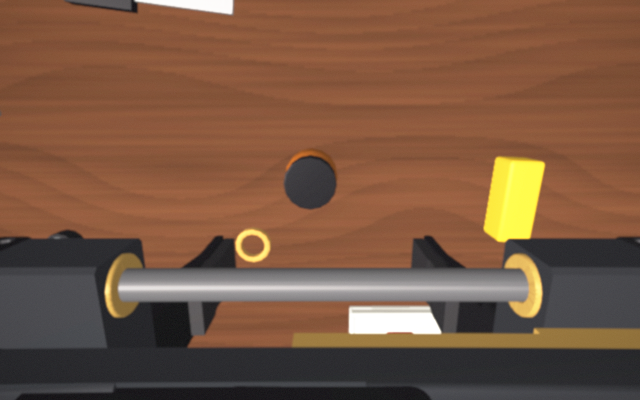

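Wrist view: the amber cap is at (310,182), giving the jar at about (0.656,-0.139). The ring at (253,245) is clear of the finger path, and the yellow bar at (515,198) is well to the right.

Call:
apply_moves(deltas=[{"translation":[0.0165,0.008,0],"turn":[0.006,0.007,0],"hand":0.087},{"translation":[0,0,-0.04],"turn":[0,0,0],"hand":0.087},{"translation":[0,0,-0.02],"turn":[0,0,0],"hand":0.087},{"translation":[0,0,0],"turn":[0,0,0],"hand":0.087}])

```text
time: 25.15
ee_pos: [0.6533, -0.1459, 0.1052]
eef_rot: [1.0, -0.005, 0.001, 0.002]
ft_force: [0.7, -0.2, 0.2]
width: 0.087
```

Call:
apply_moves(deltas=[{"translation":[0.003,0.007,-0.01],"turn":[0.004,0,0],"hand":0.087},{"translation":[0,0,0],"turn":[0,0,0],"hand":0.087}])

```text
time: 25.35
ee_pos: [0.6557, -0.1399, 0.0962]
eef_rot: [1.0, -0.006, 0.001, 0.001]
ft_force: [-0.6, 0.7, 0.2]
width: 0.087
```

Call:
apply_moves(deltas=[{"translation":[0,0.001,-0.03],"turn":[0,0,0],"hand":0.087},{"translation":[0,0.001,-0.03],"turn":[0,0,0],"hand":0.087},{"translation":[0,0,0],"turn":[0,0,0],"hand":0.087}])

```text
time: 25.65
ee_pos: [0.6576, -0.1387, 0.0393]
eef_rot: [1.0, -0.006, 0.004, 0.002]
ft_force: [0.0, -0.1, -0.7]
width: 0.0869
```

Call:
apply_moves(deltas=[{"translation":[-0.001,0,-0.012],"turn":[0.003,0.006,0],"hand":0.07},{"translation":[0,0,0],"turn":[0,0,0],"hand":0.055},{"translation":[0,0,0],"turn":[0,0,0],"hand":0.055},{"translation":[0,0,0],"turn":[0,0,0],"hand":0.04},{"translation":[0,0,0],"turn":[0,0,0],"hand":0.04}])

```text
time: 26.15
ee_pos: [0.6596, -0.1394, 0.0329]
eef_rot: [1.0, -0.007, 0.005, 0.001]
ft_force: [-0.4, 0.3, 0.2]
width: 0.0552
```

Call:
apply_moves(deltas=[{"translation":[0,0,0],"turn":[0,0,0],"hand":0.035},{"translation":[0,0,0],"turn":[0,0,0],"hand":0.035},{"translation":[0,0,0],"turn":[0,0,0],"hand":0.035}])

```text
time: 26.45
ee_pos: [0.66, -0.1395, 0.0339]
eef_rot: [1.0, -0.007, 0.005, 0.001]
ft_force: [-0.8, 0.7, -1.3]
width: 0.0422
```

Call:
apply_moves(deltas=[{"translation":[0,0,0],"turn":[0,0,0],"hand":0.035},{"translation":[0,0,0.015],"turn":[0,0,0],"hand":0.035},{"translation":[0,0,0.03],"turn":[0,0,0],"hand":0.035},{"translation":[0,0,0.04],"turn":[0,0,0],"hand":0.035}])

```text
time: 26.85
ee_pos: [0.6559, -0.1391, 0.1164]
eef_rot: [1.0, -0.006, -0.0, -0.0]
ft_force: [1.1, -0.5, -0.1]
width: 0.0421
```

Call:
apply_moves(deltas=[{"translation":[-0.032,-0.0307,0],"turn":[0,0,0],"hand":0.035},{"translation":[-0.032,-0.0307,0],"turn":[0,0,0],"hand":0.035},{"translation":[-0.032,-0.0307,0],"turn":[0,0,0],"hand":0.035},{"translation":[-0.032,-0.0307,0],"turn":[0,0,0],"hand":0.035},{"translation":[-0.032,-0.0307,0],"turn":[0,0,0],"hand":0.035}])

```text
time: 27.35
ee_pos: [0.499, -0.2882, 0.1298]
eef_rot: [1.0, 0.0, 0.008, 0.0]
ft_force: [0.4, -1.5, -0.8]
width: 0.0424
```

Call:
apply_moves(deltas=[{"translation":[-0.02,-0.02,0],"turn":[0,0,0],"hand":0.035},{"translation":[0,0,0],"turn":[0,0,0],"hand":0.035},{"translation":[0,0,0],"turn":[0,0,0],"hand":0.035}])

```text
time: 27.65
ee_pos: [0.4732, -0.3155, 0.1329]
eef_rot: [1.0, -0.005, 0.008, 0.003]
ft_force: [0.2, -0.1, -1.1]
width: 0.0425
```

Run:
```python
from h import *
s=readout.read_state();print(s['ee_pos'],s['eef_rot'],s['ft_force'])
im=snap('top','top3');i2=snap('scene','sc3')
cv2.imwrite('pics/c4.png',np.vstack([cv2.resize(im[150:320,150:500,::-1],(640,311)),cv2.resize(i2[120:290,100:460,::-1],(600,283))[:, :].__class__(0) if 0 else cv2.copyMakeBorder(cv2.resize(i2[120:290,100:460,::-1],(600,283)),0,0,0,40,cv2.BORDER_CONSTANT)]))
```

```text
[ 0.47320323 -0.3155218   0.13289641] [ 0.99995408 -0.0048043   0.00786615  0.00262129] [ 0.17353197 -0.06821683 -1.10509282]
```

View pics/c4.png

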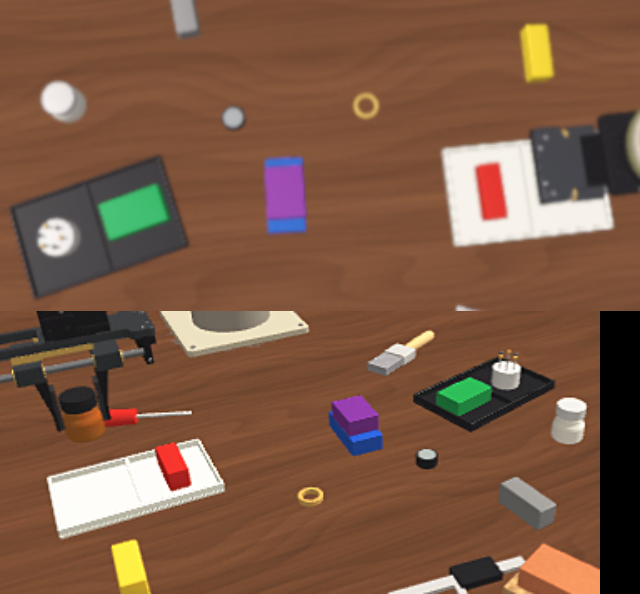

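The picture shows green and burr block in the black tray, red in the white one, purple squarely on blue, and the jar upright in the jaws. Lowering the jar.

Call:
apply_moves(deltas=[{"translation":[-0.007,-0.0075,-0.02],"turn":[0.003,0.007,0],"hand":0.035},{"translation":[0,0,-0.03],"turn":[0,0,0],"hand":0.035},{"translation":[0,0,-0.02],"turn":[0,0,0],"hand":0.035},{"translation":[0,0,0],"turn":[0,0,0],"hand":0.035}])

```text
time: 28.15
ee_pos: [0.4685, -0.3195, 0.058]
eef_rot: [1.0, -0.0, 0.004, 0.0]
ft_force: [0.0, 0.5, -0.8]
width: 0.0423
```

Call:
apply_moves(deltas=[{"translation":[-0.003,-0.003,-0.014],"turn":[0,0,0],"hand":0.035},{"translation":[0,0,-0.002],"turn":[0,0,0],"hand":0.035},{"translation":[0,0,0],"turn":[0,0,0],"hand":0.035}])

```text
time: 28.45
ee_pos: [0.4659, -0.3217, 0.0404]
eef_rot: [1.0, 0.001, 0.004, -0.0]
ft_force: [-0.1, -0.8, -0.5]
width: 0.0421
```

Call:
apply_moves(deltas=[{"translation":[0,0,-0.002],"turn":[0,0,0],"hand":0.035},{"translation":[0,0,-0.001],"turn":[0,0,0],"hand":0.035},{"translation":[0,0,0],"turn":[0,0,0],"hand":0.035}])

```text
time: 28.75
ee_pos: [0.4668, -0.3222, 0.0387]
eef_rot: [1.0, 0.001, 0.005, 0.0]
ft_force: [0.3, 0.4, -0.5]
width: 0.0422
```

Call:
apply_moves(deltas=[{"translation":[-0.001,0,-0.002],"turn":[0,0,0],"hand":0.042},{"translation":[0,0,0],"turn":[0,0,0],"hand":0.055},{"translation":[0,0,0],"turn":[0,0,0],"hand":0.075},{"translation":[0,0,0],"turn":[0,0,0],"hand":0.08},{"translation":[0,0,0.03],"turn":[0,0,0],"hand":0.08}])

```text
time: 29.25
ee_pos: [0.4648, -0.3217, 0.0654]
eef_rot: [1.0, 0.001, 0.004, -0.0]
ft_force: [0.0, 0.0, -0.5]
width: 0.0666
```

Call:
apply_moves(deltas=[{"translation":[0,0,0.045],"turn":[0,0,0],"hand":0.08},{"translation":[0,0,0.045],"turn":[0,0,0],"hand":0.08},{"translation":[-0.03,-0.035,0.02],"turn":[0,0,0],"hand":0.08},{"translation":[-0.03,-0.035,0],"turn":[0,0,0],"hand":0.08},{"translation":[-0.02,-0.035,0],"turn":[0,0,0],"hand":0.08}])

```text
time: 29.75
ee_pos: [0.3882, -0.4232, 0.1843]
eef_rot: [1.0, 0.008, 0.007, 0.001]
ft_force: [0.6, -0.6, 0.2]
width: 0.08
```

Call:
apply_moves(deltas=[{"translation":[0,-0.03,0],"turn":[0,0,0],"hand":0.08},{"translation":[0,0,0],"turn":[0,0,0],"hand":0.08},{"translation":[0,0,0],"turn":[0,0,0],"hand":0.08}])

```text
time: 30.05
ee_pos: [0.3826, -0.4605, 0.1847]
eef_rot: [1.0, 0.002, 0.006, 0.003]
ft_force: [-0.2, 1.2, 0.4]
width: 0.0803
```

Run:
```python
from h import *
s=readout.read_state();print(s['ee_pos'],s['eef_rot'],s['ft_force'])
im=snap('top','top4');i2=snap('scene','sc4')
cv2.imwrite('pics/c5.png',np.vstack([cv2.resize(im[140:320,150:500,::-1],(700,360),interpolation=cv2.INTER_CUBIC),cv2.copyMakeBorder(cv2.resize(i2[150:270,110:460,::-1],(700,240)),0,0,0,0,cv2.BORDER_CONSTANT)]))
```

```text
[ 0.38257588 -0.46047248  0.184706  ] [0.99997402 0.00238701 0.00627912 0.00261571] [-0.17620558  1.21613529  0.43513138]
```

View pics/c5.png

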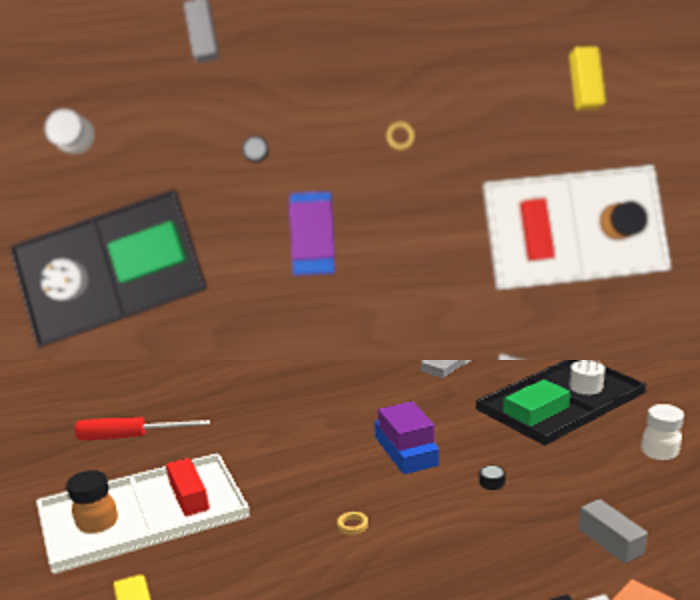

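Everything is upright in its own compartment: burr block (62,280), green (146,251), red (537,229), jar (626,219). I'll check purple against blue in numbers, then hand in.

Run:
```python
from h import *
f=lambda p:np.array(p)/2+[150,140]-.25
P=w('top',f([(289,202),(333,201),(335,258),(290,260)]),.05)[:,:2];B=w('top',f([(290,193),(331,192),(334,272),(292,274)]),.025)[:,:2]
print(P.mean(0),B.mean(0)); 
for q in(P,B): d=q[0]+q[1]-q[2]-q[3];print(np.degrees(np.arctan2(d[1],d[0])),np.linalg.norm(d)/2)
if np.linalg.norm(P.mean(0)-B.mean(0))<.008: print(order.close_job())
```

```text
[0.486575 0.0277  ] [0.485975 0.028175]
-3.9515038164103697 0.06239833731759213
-3.6739149415994534 0.089734413688395
the job is handed in; nothing more can be done
None
```

Both kits are made up and the job is handed in, at about 30 s of the 128 s allowed.

- **Black tray:** the green slab and the burr block each lie or stand flat in their own compartment.
- **White tray:** the red bar lies in one compartment and the amber jar stands upright in the other.
- **Stack:** the purple slab is back on the blue one. The last top view puts their centres about 1 mm apart and their edges about 0.3° out of line.
- **Left alone:** the blue slab measured within about 1 mm of where it started. The white jar and the yellow bar look unmoved, but I did not measure them again at the end.

The gripper was open and clear of everything at hand-in, and no check failed. Two readings disagreed slightly:

- **Positions:** wrist and top camera differed by up to about 3 mm for the burr block, red bar and jar. I corrected each during the approach.
- **Jar width:** the jaws closed to 42 mm on the 44 mm amber jar, about 6 mm higher than planned. The jar held firmly all the way.

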